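# Clamp a stained-glass panel in the soldering jig

### The job

Clamp the small stained-glass panel in the jig for soldering. First push the red wedge along its rail until it jams the sliding bar tight and the panel is squeezed flush against the fence; then screw the black knurled thumbscrew down clockwise, a turn at a time, until it will turn no further and its rubber foot holds the panel down. Keep the gripper off the glass, leave the pot, the solder spool and the glass offcuts where they are, and let go of everything.

Things in the scene. Friction and masses are not known exactly. Their poses are not given: they have to be found in the camera images.
- jig: Plywood board of the soldering jig, fixed on the table, yaw within 0.28 rad, 18 mm thick: top at z = 18 mm. Origin on its underside; it spans x -125..135, y -240..250 mm. x points away from the robot, towards the fence; y runs along rail and fence. A blue clamp post stands behind the fence and carries the arm with the thumbscrew, whose vertical axis is at x = 25 mm, y = 0.
- clamp_end (a point): Middle of the robot-side end of the blue clamp arm, on its top, 84 mm above the table. The arm is 36 mm wide and 16 mm thick and runs from here in jig +x over the panel to the 50 mm wide post, as tall as the arm.
- rail: Fixed aluminium back rail on the board. Origin at its -y end, on its straight front (+x) face, at board level; axes parallel to the jig's. It is 16 mm tall and runs 125 mm in jig +y from here.
- fence: Fixed aluminium fence on the board, 240 mm long along y, 16 mm tall. Origin at the middle of its panel-side (-x) face, at board level; axes parallel to the jig's.
- bar: Sliding bar between rail and panel, 20 mm tall, 170 mm long; slides freely (0.5 N) along jig x only. Origin at the middle of its panel-side (+x) face, at board level: jig x -45 mm at first, about -33 mm when tight. That face is a black rubber buffer on springs, giving 3.5 mm at most, 6 N per mm. The steel ramp on its back, y -75..20 mm, slope 1 in 5, comes nearer to the rail as y grows.
- wedge: Loose red wedge on the board, straight back along the rail; 26 mm tall, about 140 g, 128 mm long along its y, axes parallel to the jig's. Origin at the underside of the back face (x = 0), middle of its 100 mm taper: 14 mm wide at y = 50, 34 mm at y = -50, then a ribbed 34 mm wide thumb block to y = -78 mm. Starts at jig y -125..-95 mm; tight at about -38 to -22 mm.
- wedge_end (a point): Middle of the wedge's square end face (34 mm wide, 26 mm tall) that is pushed in jig +y, along the rail. It slides lightly (under 7 N) until it squeezes the panel, 50 mm or more; then the push needed climbs by about 1 N per mm. Pushed on to 15 to 25 N it is jammed firmly, and friction keeps it there.
- panel: Small leaded stained-glass panel lying loose on the board, 120 mm (x) by 170 mm (y), about 250 g, dark metal edging 8 mm tall, glass 6 mm. Origin at the centre of its underside; axes nearly parallel to the jig's. Its +x edge goes flat against the fence: its origin is then 60 mm from the fence face.
- screw (a joint): Turn of the thumbscrew, rad: grows clockwise seen from above, starts at 0 to 1.8, stop at 9. The foot meets the glass at about 6.3, then its spring yields, to about 9 N at the stop. Turns with about 0.05 N m, stays where left. The head sinks 0.8 mm per rad. Head: black knurled cylinder, white mark on top, diameter 36 mm, 28 mm tall.
- head_top (a point): Centre of the top of the thumbscrew's head, on its vertical axis: 133 mm above the table at turn 0, 125.8 mm at the stop. The clamp arm's top lies at 84 mm.
- foot: Round rubber foot of 28 mm diameter under the thumbscrew, does not turn. Origin at the centre of its underside.
- pot: Blue flux pot, 54 mm in diameter, 30 mm tall; bystander standing on the board's +y end. Origin at its underside.
- spool: Solder spool standing on end, 48 mm in diameter, 32 mm tall; bystander on the board's +y end. Origin at its underside.
- offcuts: Stack of coloured glass offcuts, 46 mm square, 17 mm tall; bystander on the board's +y end. Origin at its underside.

How it is judged:
By the outcome, as a careful person would: the job done as asked, in the order asked, and still so for the second after the job is handed in, with the robot touching nothing.
It also fails if it takes over 72 s, if anything falls off the work surface, if the arm or the gripper's body presses on something with over 40 N, if the wrist force passes 120 N, or if a joint passes its speed limit or range.

### The arm

A 7-joint arm with a two-finger parallel gripper is mounted at the origin on the work surface. World frame = base frame: x ahead of the robot, y to its left, z up, the work surface at z = 0. Lengths are in m, angles in rad, forces in N, time in s.
With the tool pointing down it reaches from about 0.425 to 0.925 m from the base axis. Payload 6.8 kg.
Tool frame: the origin (TCP) lies at the very end of the fingers, on their centre line; the grasp point (between the pads) lies 19 mm behind it; z points along the fingers, y is the line along which they close (so a half turn about z gives the same grasp; the last joint's range is limited). The gripper opens to 85 mm and grips with 20 to 120 N. Pads are 22 mm wide; open, the fingers measure 114 mm over their backs; the gripper's body (76 mm by 85 mm) begins 54 mm behind the grasp point. The pads swing forward as they close: fully open they stand 13 mm farther back than shut.
Start: joints at [1.17, 0.477, 0.022, 1.555, -0.011, 1.109, -0.083], TCP at [0.195, -0.646, 0.231] pointing down, gripper open.
Joint ranges: [-2.96, 2.96], [-0.34, 2.1], [-1.41, 1.46], [0.24, 2.44], [-1.37, 4.51], [0.17, 1.92], [-2.96, 2.96]. Speed limits (rad/s): [2.39, 2.39, 3.14, 3.14, 3.14, 3.14, 3.14].

### API

Orientations are given as a rotation vector (axis times angle).
In Python, from cell import env gives the robot as it stands.
- The arm moves only by the shell command python3 -m handwheel 'ROWS' [OPENING] [FORCE]. ROWS is JSON, a list of rows, each an object of numbers: "tx", "ty", "tz": the shift along the tool's x, y, z scaled (see below); "ax", "ay", "az": the turn, a rotation vector about the tool's x, y, z scaled (see below). A call has exactly 10 rows; each row is the pose to reach, as a shift and turn from the pose commanded when the call began, along the tool's axes at that moment; what a row does not reach only later rows make up. The controller multiplies each number of a shift by 250 mm and each number of a turn by 0.5 rad. A row lasts 1/12 s, in which the tool goes at most 41.7 mm and 7.16 degrees, less where a joint would pass 70% of its speed; a pose out of reach is approached as far as the arm can. A call with a number of a shift or a turn outside -1 to 1 is refused whole. A call with a gripper value outside its range is refused whole. OPENING is the closure, from 0 (fully open) to 1 (shut), set as the call begins (- or left out, the last holds). The fingers move at their own pace and stop on an object; FORCE is the grip in N (left out, the last holds). Time passes only in rows, so rows that repeat a pose let the fingers close, or fill a call up. It gives the time, the measured TCP pose, the force, the opening and the grip force at its end, in the units of the state.
- env.observe(): the state, without advancing time (a new reading comes with each control period).
- env.get_image(name): name is "side" or "top" or "wrist"; returns a dict with "pixels" (480x640x3 uint8, red, green, blue), "intrinsics" (3x3 intrinsics, pixels), "rvec" (rotation vector, rad) and "tvec" (3), from world to camera coordinates, as OpenCV has them; the wrist camera has in their place "T_tool_cam" (4x4, takes a point from camera to tool coordinates, whose origin is the TCP and whose axes are the flange's). Camera axes: x right, y down, z forward; pixel columns grow to the right and rows downward; lengths in m; the calibration is good to about 2 mm. A picture is of the moment at which its call begins: read the wrist's pose just before it. There is no depth.
- env.job_done(): hands the job in; it is judged then, once.
The state is a dict: "time_s": time; "joint_pos": joint angles; "qvel": joint speeds; "joint_efforts": joint torques, N m; "ee_pos": TCP position; "tcp_rot": TCP orientation; "contact_force": force on the tool from outside, world axes, zero at the start; "torque": the same for the moment, N m; "grip_width": finger opening in m; "grip_force": force on a finger pad.
Only numpy, scipy, OpenCV 4.12 (cv2) and the standard library are available. Lean on these libraries where they do the work, as an engineer would, in place of code of your own. Each camera call takes 0.05 s, during which the arm holds its last target. There are 200 camera calls.

## Working session

There is one attempt and no reset: what is moved stays moved. The work goes in short steps, Python scripts to look and compute and a shell command to move; the robot and the scene stay as the last step left them, time stands still between calls to the robot, and variables do not carry over. Pictures are saved under pics/ and viewed, at most 10 in all, crops included, and the job is handed in when it is done.

```bash
mkdir -p pics; ls; python3 - <<'E'
from cell import env
import cv2, numpy as np
o=env.observe()
print({k:np.round(v,3).tolist() for k,v in o.items()})
for n in ("top","side"):
    d=env.get_image(n); cv2.imwrite(f"pics/{n}0.png",d["pixels"][:,:,::-1])
    np.savez(f"pics/{n}0.npz",**d); print(n,d["intrinsics"],d["rvec"],d["tvec"])
E
```

```text
pics
{'time_s': 0.0, 'joint_pos': [1.17, 0.478, 0.022, 1.556, -0.012, 1.109, -0.083], 'qvel': [0.001, -0.001, 0.001, -0.0, -0.001, -0.0, 0.001], 'joint_efforts': [-0.0, -59.644, 1.608, -28.119, 0.012, 0.009, 0.0], 'ee_pos': [0.195, -0.646, 0.23], 'tcp_rot': [-3.106, -0.458, 0.001], 'contact_force': [-0.556, -0.23, -0.13], 'torque': [-0.001, 0.064, -0.037], 'grip_force': 0.0, 'grip_width': 0.086}
top [[587.40242444   0.         326.46833487]
 [  0.         587.40242444 230.37341245]
 [  0.           0.           1.        ]] [ 2.11740149 -2.15333032  0.19220078] [0.07722862 0.61896001 1.09539139]
side [[520.16935138   0.         322.00093031]
 [  0.         520.16935138 247.27214647]
 [  0.           0.           1.        ]] [ 2.16913119 -0.79894532  0.33588599] [-0.41621961  0.37099416  0.64524338]
```

View pics/top0.png

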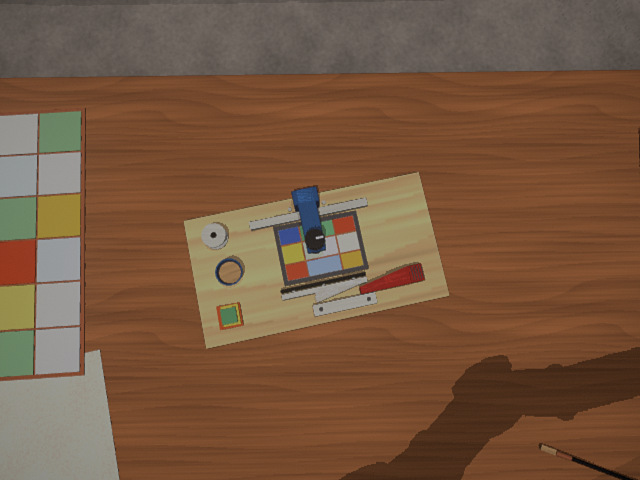

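View pics/side0.png

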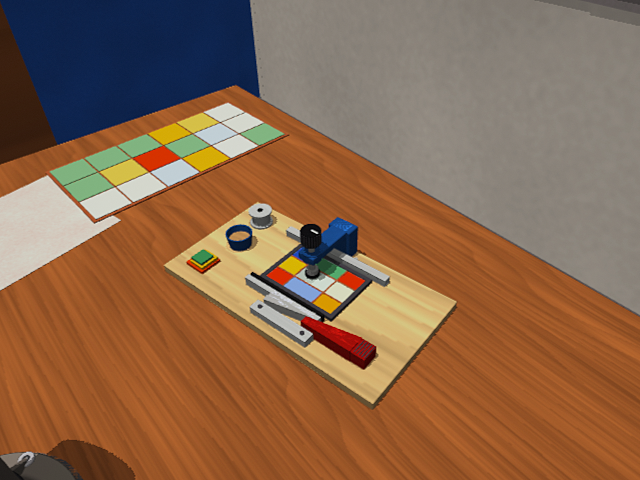

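The top view shows the board with corners at about (184,220), (419,172), (449,296) and (206,348). The wedge's thumb block is at (418,274) and the screw head at (315,239). The side view shows the red wedge end at (370,352) and the head at (311,237).

```bash
cat > h.py <<'E'
import numpy as np, cv2
from scipy.spatial.transform import Rotation as R
def ray(d,uv,z):
    Rm=cv2.Rodrigues(np.array(d["rvec"]))[0]; c=-Rm.T@np.ravel(d["tvec"])
    v=Rm.T@np.linalg.inv(d["intrinsics"])@np.array([uv[0],uv[1],1.])
    return c+v*(z-c[2])/v[2]
def proj(d,P): return cv2.projectPoints(np.array(P,float).reshape(-1,3),np.array(d["rvec"]),np.array(d["tvec"]),d["intrinsics"],None)[0].reshape(-1,2)
def red(d):
    h=cv2.cvtColor(d["pixels"],cv2.COLOR_RGB2HSV)
    m=((h[...,0]<5)|(h[...,0]>174))&(h[...,1]>180)&(h[...,2]>40)
    n,l,s,c=cv2.connectedComponentsWithStats(m.astype(np.uint8))
    return l,s,c
E
python3 - <<'E'
from h import *
d=dict(np.load("pics/top0.npz")); px=d["pixels"]
h=cv2.cvtColor(px,cv2.COLOR_RGB2HSV)
# board: brighter wood
m=((h[...,0]>14)&(h[...,0]<32)&(h[...,2]>130)).astype(np.uint8)
m[:, :150]=0; m[:150]=0
m=cv2.morphologyEx(m,cv2.MORPH_CLOSE,np.ones((5,5)))
c=max(cv2.findContours(m,0,2)[0],key=cv2.contourArea)
r=cv2.approxPolyDP(cv2.convexHull(c),8,True).reshape(-1,2); print("corners",r.tolist())
W=np.array([ray(d,p,.018) for p in r])
# order to jig corners
a=W[:,0]; 
src=[]
J=np.array([[.135,.25],[.135,-.24],[-.125,-.24],[-.125,.25]])
g=np.array([[184,220],[419,172],[449,296],[206,348]])
Wm=np.array([W[np.argmin(np.linalg.norm(r-q,axis=1))][:2] for q in g])
Jc=J-J.mean(0);Wc=Wm-Wm.mean(0)
H=Jc.T@Wc; yaw=np.arctan2(H[0,1]-H[1,0],H[0,0]+H[1,1])
Rj=np.array([[np.cos(yaw),-np.sin(yaw)],[np.sin(yaw),np.cos(yaw)]])
t=Wm.mean(0)-Rj@J.mean(0)
print("yaw",yaw,"t",t,"res",(J@Rj.T+t-Wm)*1000)
np.savez("jig.npz",yaw=yaw,t=t,Rj=Rj)
f=lambda uv,z:(Rj.T@(ray(d,uv,z)[:2]-t)*1000).round(1)
l,s,cc=red(d)
for i in range(1,len(s)):
    if s[i,4]>150: print(i,s[i],cc[i])
i=max([i for i in range(1,len(s))],key=lambda i:s[i,4] if cc[i][0]>350 and cc[i][0]<440 and cc[i][1]>255 and cc[i][1]<310 else 0)
ys,xs=np.where(l==i); P=np.array([f((x,y),.044) for x,y in zip(xs,ys)])
print("wedge jig x",P[:,0].min(),P[:,0].max(),"y",P[:,1].min(),P[:,1].max())
e=P[P[:,1]<P[:,1].min()+25]; print("block x",e[:,0].min(),e[:,0].max())
# head: dark blob
g=px.max(2)<45; g[:225]=0;g[255:]=0;g[:,:295]=0;g[:,335:]=0
ys,xs=np.where(g); (u,v),rr=cv2.minEnclosingCircle(np.c_[xs,ys].astype(np.float32)); print("head px",u,v,rr, f((u,v),.13),"exp",f((u,v),.12))
hw=Rj@[.025,0]+t; print("screw axis world",hw, proj(d,[*hw,.13]))
E
```

```text
corners [[418, 172], [448, 295], [206, 348], [184, 221]]
yaw 0.19464453666971118 t [0.56735083 0.08486023] res [[ 1.3556885   2.68353769]
 [ 1.44484146 -0.96446487]
 [-1.31058455 -2.85752042]
 [-1.4899454   1.1384476 ]]
1 [360 264  64  30 738] [392.72086721 279.59214092]
wedge jig x -85.1 -51.9 y -192.2 -67.6
block x -84.2 -51.9
head px 314.97320556640625 240.4107208251953 11.589409828186035 [21.7 -0.3] exp [23.2 -0.5]
screw axis world [0.59187874 0.08969567] [[314.42274968 238.6770381 ]]
```

```bash
python3 - <<'E'
import cv2
a=cv2.imread("pics/top0.png")[160:360,170:460]
cv2.imwrite("pics/crop0.png",cv2.resize(a,(800,552),interpolation=cv2.INTER_CUBIC))
E
```

```text
(no output)
```

View pics/crop0.png

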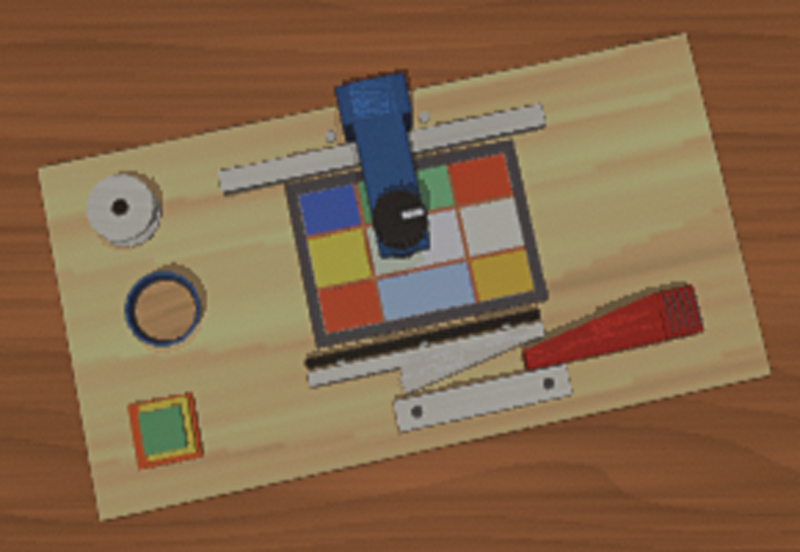

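The enlarged crop shows the wedge with its narrow end facing the bar ramp and its square end at about (703,310) in the crop. The head's white mark points to the right. I'll move to behind the wedge end with the fingers shut.

```bash
python3 -m handwheel '[{"tx":0.1,"ty":-0.08},{"tx":0.2,"ty":-0.15},{"tx":0.3,"ty":-0.23},{"tx":0.42,"ty":-0.32},{"tx":0.54,"ty":-0.41},{"tx":0.66,"ty":-0.5},{"tx":0.77,"ty":-0.59},{"tx":0.86,"ty":-0.66},{"tx":0.95,"ty":-0.73},{"tx":0.95,"ty":-0.73}]' 1 120
python3 -m handwheel '[{"tx":0.1,"ty":-0.08,"az":0.05},{"tx":0.2,"ty":-0.15,"az":0.1},{"tx":0.3,"ty":-0.23,"az":0.15},{"tx":0.42,"ty":-0.32,"az":0.2},{"tx":0.54,"ty":-0.41,"az":0.2},{"tx":0.66,"ty":-0.5,"az":0.2},{"tx":0.77,"ty":-0.59,"az":0.2},{"tx":0.86,"ty":-0.66,"az":0.2},{"tx":0.95,"ty":-0.73,"az":0.2},{"tx":0.95,"ty":-0.73,"az":0.2}]'
cat > st.py <<'E'
from h import *
from cell import env
j=dict(np.load("jig.npz"))
def st():
    o=env.observe(); p=np.array(o["ee_pos"]); q=R.from_rotvec(o["tcp_rot"]).as_matrix()
    print("t",round(float(o["time_s"]),2),"p",p.round(4),"jig",(j["Rj"].T@(p[:2]-j["t"])*1000).round(1),"yawx",round(float(np.arctan2(q[1,0],q[0,0])-j["yaw"]),3),"tilt",q[:,2].round(3),"q7",round(float(o["joint_pos"][6]),3),"Fjig",(j["Rj"].T@np.array(o["contact_force"][:2])).round(1),round(float(o["contact_force"][2]),1),"Mz",round(float(o["torque"][2]),2),"w",round(float(o["grip_width"]),4),"gf",round(float(o["grip_force"]),1))
    return o,p,q
if __name__=="__main__": st()
E
python3 st.py
python3 - <<'E'
from st import *
o,p,q=st(); d=env.get_image("wrist"); cv2.imwrite("pics/w1.png",d["pixels"][:,:,::-1])
T=np.array(d["T_tool_cam"]); M=np.eye(4); M[:3,:3]=q; M[:3,3]=p; C=M@T; I=np.linalg.inv(C)
np.savez("pics/w1.npz",pixels=d["pixels"],intrinsics=d["intrinsics"],rvec=cv2.Rodrigues(I[:3,:3])[0],tvec=I[:3,3])
E
```

```text
t 0.1 p [ 0.1946 -0.6457  0.2304] jig [-507.  -644.7] yawx 0.098 tilt [-0.001  0.002 -1.   ] q7 -0.083 Fjig [-0.5 -1. ] 0.4 Mz 0.02 w 0.0853 gf 0.0
t 0.1 p [ 0.1946 -0.6457  0.2304] jig [-507.  -644.7] yawx 0.098 tilt [-0.001  0.002 -1.   ] q7 -0.083 Fjig [-0.5 -1. ] 0.4 Mz 0.02 w 0.0853 gf 0.0invalid input at $[0]: expected keys tx, ty, tz, ax, ay, az
invalid input at $[0]: expected keys tx, ty, tz, ax, ay, az
```

View pics/w1.png

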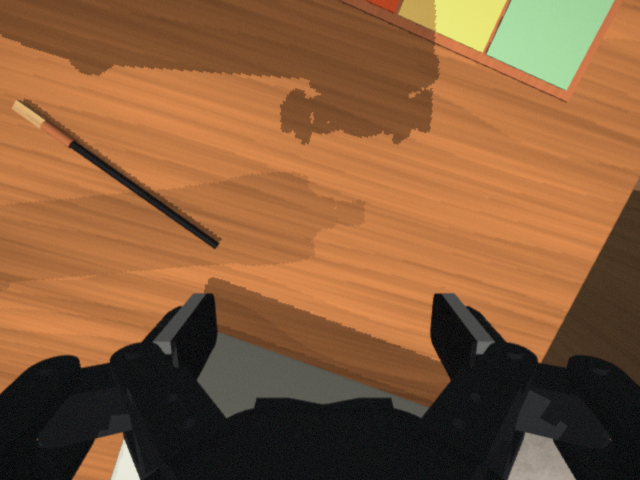

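The moves were refused because every row needs all six keys. The wrist picture still shows the start pose, with the table and a brush at (110,170). I'll retype the rows in full.

```bash
python3 -m handwheel '[{"tx":0.06,"ty":-0.05,"tz":0,"ax":0,"ay":0,"az":0},{"tx":0.16,"ty":-0.12,"tz":0,"ax":0,"ay":0,"az":0},{"tx":0.28,"ty":-0.21,"tz":0,"ax":0,"ay":0,"az":0},{"tx":0.4,"ty":-0.31,"tz":0,"ax":0,"ay":0,"az":0},{"tx":0.52,"ty":-0.4,"tz":0,"ax":0,"ay":0,"az":0},{"tx":0.64,"ty":-0.49,"tz":0,"ax":0,"ay":0,"az":0},{"tx":0.76,"ty":-0.58,"tz":0,"ax":0,"ay":0,"az":0},{"tx":0.86,"ty":-0.66,"tz":0,"ax":0,"ay":0,"az":0},{"tx":0.95,"ty":-0.73,"tz":0,"ax":0,"ay":0,"az":0},{"tx":0.95,"ty":-0.73,"tz":0,"ax":0,"ay":0,"az":0}]' 1 120
python3 -m handwheel '[{"tx":0.06,"ty":-0.05,"tz":0,"ax":0,"ay":0,"az":0.05},{"tx":0.16,"ty":-0.12,"tz":0,"ax":0,"ay":0,"az":0.1},{"tx":0.28,"ty":-0.21,"tz":0,"ax":0,"ay":0,"az":0.15},{"tx":0.4,"ty":-0.31,"tz":0,"ax":0,"ay":0,"az":0.2},{"tx":0.52,"ty":-0.4,"tz":0,"ax":0,"ay":0,"az":0.2},{"tx":0.64,"ty":-0.49,"tz":0,"ax":0,"ay":0,"az":0.2},{"tx":0.76,"ty":-0.58,"tz":0,"ax":0,"ay":0,"az":0.2},{"tx":0.86,"ty":-0.66,"tz":0,"ax":0,"ay":0,"az":0.2},{"tx":0.95,"ty":-0.73,"tz":0,"ax":0,"ay":0,"az":0.2},{"tx":0.95,"ty":-0.73,"tz":0,"ax":0,"ay":0,"az":0.2}]'
cat >> st.py <<'E'
def wrist(name):
    o,p,q=st(); d=env.get_image("wrist"); cv2.imwrite(f"pics/{name}.png",d["pixels"][:,:,::-1])
    M=np.eye(4); M[:3,:3]=q; M[:3,3]=p; I=np.linalg.inv(M@np.array(d["T_tool_cam"]))
    return dict(pixels=d["pixels"],intrinsics=d["intrinsics"],rvec=cv2.Rodrigues(I[:3,:3])[0],tvec=I[:3,3])
def jg(d,uv,z): return (j["Rj"].T@(ray(d,uv,z)[:2]-j["t"])*1000)
E
python3 - <<'E'
from st import *
d=wrist("w2"); l,s,c=red(d)
for i in range(1,len(s)):
    if s[i,4]>800: print(s[i],c[i].round(), jg(d,c[i],.044).round(1))
np.savez("pics/w2.npz",**d)
E
```

```text
time_s: 0.98
ee_pos: [0.3741, -0.397, 0.2313]
tcp_rot: [-3.103, -0.472, -0.003]
contact_force: [0.5, -0.1, 0.4]
grip_width: 0.0006
grip_force: 0.0
time_s: 1.82
ee_pos: [0.5476, -0.1528, 0.2313]
tcp_rot: [-3.122, -0.316, -0.004]
contact_force: [0.4, 0.1, 0.7]
grip_width: -0.0
grip_force: 0.0
t 1.82 p [ 0.5476 -0.1528  0.2313] jig [ -65.3 -229.4] yawx 0.007 tilt [ 0.002  0.003 -1.   ] q7 -1.279 Fjig [0.5 0.1] 0.7 Mz 0.04 w -0.0 gf 0.0
[ 153  193  137   38 3511] [226. 215.] [ -68.4 -138.2]
```

View pics/w2.png

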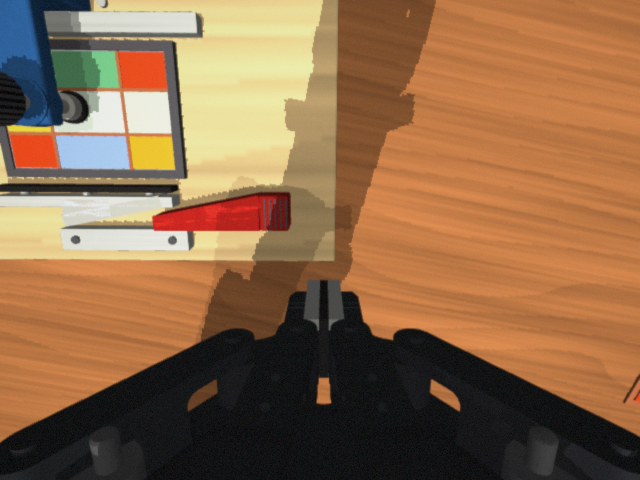

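The wrist view shows the wedge's block at (262–290, 193–230), with the board's -y edge at column 337. The fingers are closed and in line behind it.

```bash
python3 - <<'E'
from st import *
d=dict(np.load("pics/w2.npz"))
for uv,z in [((286,194),.044),((286,229),.044),((337,130),.018),((335,261),.018),((200,261),.018),((62,250),.034),((195,231),.034),((178,178),.026)]: print(uv,jg(d,uv,z).round(1))
E
```

```text
(286, 194) [ -48.4 -194.9]
(286, 229) [ -81.7 -194.3]
(337, 130) [   9.  -241.9]
(335, 261) [-122.4 -242. ]
(200, 261) [-123.5 -100.7]
(62, 250) [-107.4   29.7]
(195, 231) [ -86.9 -104.2]
(178, 178) [-36.5 -89.5]
```

```bash
python3 -m handwheel '[{"tx":0,"ty":0,"tz":0.08,"ax":0,"ay":0,"az":0},{"tx":0,"ty":0,"tz":0.2,"ax":0,"ay":0,"az":0},{"tx":-0.007,"ty":0,"tz":0.34,"ax":0,"ay":0,"az":0.01},{"tx":-0.007,"ty":0,"tz":0.48,"ax":0,"ay":0,"az":0.01},{"tx":-0.007,"ty":0,"tz":0.6,"ax":0,"ay":0,"az":0.01},{"tx":-0.007,"ty":0,"tz":0.7,"ax":0,"ay":0,"az":0.01},{"tx":-0.007,"ty":0,"tz":0.77,"ax":0,"ay":0,"az":0.01},{"tx":-0.007,"ty":0,"tz":0.81,"ax":0,"ay":0,"az":0.01},{"tx":-0.007,"ty":0,"tz":0.815,"ax":0,"ay":0,"az":0.01},{"tx":-0.007,"ty":0,"tz":0.815,"ax":0,"ay":0,"az":0.01}]' && python3 st.py
python3 -m handwheel '[{"tx":0,"ty":-0.03,"tz":0,"ax":0,"ay":0,"az":0},{"tx":0,"ty":-0.06,"tz":0,"ax":0,"ay":0,"az":0},{"tx":0,"ty":-0.09,"tz":0,"ax":0,"ay":0,"az":0},{"tx":0,"ty":-0.12,"tz":0,"ax":0,"ay":0,"az":0},{"tx":0,"ty":-0.15,"tz":0,"ax":0,"ay":0,"az":0},{"tx":0,"ty":-0.18,"tz":0,"ax":0,"ay":0,"az":0},{"tx":0,"ty":-0.21,"tz":0,"ax":0,"ay":0,"az":0},{"tx":0,"ty":-0.24,"tz":0,"ax":0,"ay":0,"az":0},{"tx":0,"ty":-0.26,"tz":0,"ax":0,"ay":0,"az":0},{"tx":0,"ty":-0.28,"tz":0,"ax":0,"ay":0,"az":0}]' && python3 st.py
```

```text
time_s: 2.7
ee_pos: [0.5423, -0.1608, 0.0275]
tcp_rot: [3.128, 0.293, -0.001]
contact_force: [-0.3, 0.5, 0.7]
grip_width: 0.0001
grip_force: 0.0
t 2.7 p [ 0.5423 -0.1608  0.0275] jig [ -72.1 -236.2] yawx -0.008 tilt [-0.001 -0.    -1.   ] q7 -1.36 Fjig [-0.2  0.6] 0.7 Mz 0.05 w 0.0001 gf 0.0
time_s: 3.53
ee_pos: [0.5294, -0.0908, 0.0276]
tcp_rot: [3.128, 0.295, -0.0]
contact_force: [-0.2, -1.8, 1.5]
grip_width: 0.0002
grip_force: 1.2
t 3.53 p [ 0.5294 -0.0908  0.0276] jig [ -71.3 -165. ] yawx -0.007 tilt [-0. -0. -1.] q7 -1.487 Fjig [-0.6 -1.8] 1.5 Mz -0.06 w 0.0002 gf 1.2
```

```bash
python3 -m handwheel '[{"tx":0,"ty":-0.02,"tz":0,"ax":0,"ay":0,"az":0},{"tx":0.005,"ty":-0.035,"tz":0,"ax":0,"ay":0,"az":0},{"tx":0.01,"ty":-0.05,"tz":0,"ax":0,"ay":0,"az":0},{"tx":0.01,"ty":-0.065,"tz":0,"ax":0,"ay":0,"az":0},{"tx":0.01,"ty":-0.075,"tz":0,"ax":0,"ay":0,"az":0},{"tx":0.01,"ty":-0.085,"tz":0,"ax":0,"ay":0,"az":0},{"tx":0.01,"ty":-0.095,"tz":0,"ax":0,"ay":0,"az":0},{"tx":0.01,"ty":-0.1,"tz":0,"ax":0,"ay":0,"az":0},{"tx":0.01,"ty":-0.1,"tz":0,"ax":0,"ay":0,"az":0},{"tx":0.01,"ty":-0.1,"tz":0,"ax":0,"ay":0,"az":0}]' && python3 st.py
```

```text
time_s: 4.37
ee_pos: [0.5265, -0.0672, 0.0274]
tcp_rot: [3.127, 0.293, -0.002]
contact_force: [-1.0, -5.3, 3.2]
grip_width: 0.0002
grip_force: 2.6
t 4.37 p [ 0.5265 -0.0672  0.0274] jig [ -69.5 -141.3] yawx -0.008 tilt [-0.001 -0.001 -1.   ] q7 -1.534 Fjig [-2. -5.] 3.2 Mz 0.12 w 0.0002 gf 2.6
```

```bash
python3 -m handwheel '[{"tx":0,"ty":-0.01,"tz":0,"ax":0,"ay":0,"az":0},{"tx":0,"ty":-0.02,"tz":0,"ax":0,"ay":0,"az":0},{"tx":0,"ty":-0.03,"tz":0,"ax":0,"ay":0,"az":0},{"tx":0,"ty":-0.04,"tz":0,"ax":0,"ay":0,"az":0},{"tx":0,"ty":-0.045,"tz":0,"ax":0,"ay":0,"az":0},{"tx":0,"ty":-0.05,"tz":0,"ax":0,"ay":0,"az":0},{"tx":0,"ty":-0.055,"tz":0,"ax":0,"ay":0,"az":0},{"tx":0,"ty":-0.06,"tz":0,"ax":0,"ay":0,"az":0},{"tx":0,"ty":-0.06,"tz":0,"ax":0,"ay":0,"az":0},{"tx":0,"ty":-0.06,"tz":0,"ax":0,"ay":0,"az":0}]' && python3 st.py
```

```text
time_s: 5.2
ee_pos: [0.5226, -0.0547, 0.0272]
tcp_rot: [3.125, 0.29, -0.006]
contact_force: [-4.6, -10.9, 3.3]
grip_width: 0.0002
grip_force: 5.0
t 5.2 p [ 0.5226 -0.0547  0.0272] jig [ -70.9 -128.3] yawx -0.009 tilt [-0.004 -0.003 -1.   ] q7 -1.563 Fjig [-6.6 -9.8] 3.3 Mz 0.12 w 0.0002 gf 5.0
```

```bash
python3 -m handwheel '[{"tx":0,"ty":-0.01,"tz":0,"ax":0,"ay":0,"az":0},{"tx":0,"ty":-0.015,"tz":0,"ax":0,"ay":0,"az":0},{"tx":0,"ty":-0.02,"tz":0,"ax":0,"ay":0,"az":0},{"tx":0,"ty":-0.025,"tz":0,"ax":0,"ay":0,"az":0},{"tx":0,"ty":-0.03,"tz":0,"ax":0,"ay":0,"az":0},{"tx":0,"ty":-0.03,"tz":0,"ax":0,"ay":0,"az":0},{"tx":0,"ty":-0.03,"tz":0,"ax":0,"ay":0,"az":0},{"tx":0,"ty":-0.03,"tz":0,"ax":0,"ay":0,"az":0},{"tx":0,"ty":-0.03,"tz":0,"ax":0,"ay":0,"az":0},{"tx":0,"ty":-0.03,"tz":0,"ax":0,"ay":0,"az":0}]' && python3 st.py; python3 - <<'E'
from st import *
d=env.get_image("top"); np.savez("pics/top1.npz",**d)
a=d["pixels"][160:360,170:460,::-1]; cv2.imwrite("pics/crop1.png",cv2.resize(a,(800,552),interpolation=cv2.INTER_CUBIC))
E
```

```text
time_s: 6.03
ee_pos: [0.5214, -0.0481, 0.0272]
tcp_rot: [3.125, 0.289, -0.006]
contact_force: [-2.6, -13.2, 3.4]
grip_width: -0.0001
grip_force: 6.0
t 6.03 p [ 0.5214 -0.0481  0.0272] jig [ -70.8 -121.6] yawx -0.01 tilt [-0.003 -0.004 -1.   ] q7 -1.577 Fjig [ -5.1 -12.5] 3.4 Mz 0.11 w -0.0001 gf 6.0
```

View pics/crop1.png

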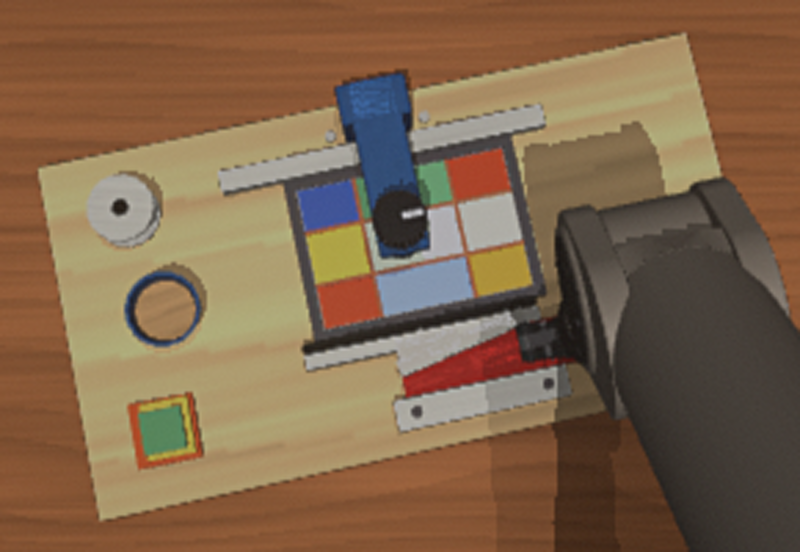

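The enlarged view shows the wedge in between rail and bar, with the panel's top edge at the fence and the fingers behind the block at (540,340). I'll push on for more force.

```bash
python3 -m handwheel '[{"tx":0,"ty":-0.01,"tz":0,"ax":0,"ay":0,"az":0},{"tx":0,"ty":-0.015,"tz":0,"ax":0,"ay":0,"az":0},{"tx":0,"ty":-0.02,"tz":0,"ax":0,"ay":0,"az":0},{"tx":0,"ty":-0.025,"tz":0,"ax":0,"ay":0,"az":0},{"tx":0,"ty":-0.03,"tz":0,"ax":0,"ay":0,"az":0},{"tx":0,"ty":-0.03,"tz":0,"ax":0,"ay":0,"az":0},{"tx":0,"ty":-0.03,"tz":0,"ax":0,"ay":0,"az":0},{"tx":0,"ty":-0.03,"tz":0,"ax":0,"ay":0,"az":0},{"tx":0,"ty":-0.03,"tz":0,"ax":0,"ay":0,"az":0},{"tx":0,"ty":-0.03,"tz":0,"ax":0,"ay":0,"az":0}]' && python3 st.py
```

```text
time_s: 6.92
ee_pos: [0.5203, -0.0426, 0.0272]
tcp_rot: [3.123, 0.286, -0.005]
contact_force: [-1.3, -17.7, 2.6]
grip_width: 0.0002
grip_force: 8.3
t 6.92 p [ 0.5203 -0.0426  0.0272] jig [ -70.8 -116. ] yawx -0.012 tilt [-0.003 -0.006 -1.   ] q7 -1.592 Fjig [ -4.7 -17.1] 2.6 Mz 0.09 w 0.0002 gf 8.3
```

```bash
python3 -m handwheel '[{"tx":0,"ty":-0.005,"tz":0,"ax":0,"ay":0,"az":0},{"tx":0,"ty":-0.01,"tz":0,"ax":0,"ay":0,"az":0},{"tx":0,"ty":-0.015,"tz":0,"ax":0,"ay":0,"az":0},{"tx":0,"ty":-0.018,"tz":0,"ax":0,"ay":0,"az":0},{"tx":0,"ty":-0.018,"tz":0,"ax":0,"ay":0,"az":0},{"tx":0,"ty":-0.018,"tz":0,"ax":0,"ay":0,"az":0},{"tx":0,"ty":-0.018,"tz":0,"ax":0,"ay":0,"az":0},{"tx":0,"ty":-0.018,"tz":0,"ax":0,"ay":0,"az":0},{"tx":0,"ty":-0.018,"tz":0,"ax":0,"ay":0,"az":0},{"tx":0,"ty":-0.018,"tz":0,"ax":0,"ay":0,"az":0}]' && python3 st.py
```

```text
time_s: 7.75
ee_pos: [0.5197, -0.0401, 0.0273]
tcp_rot: [3.121, 0.284, -0.005]
contact_force: [-0.8, -22.1, 1.1]
grip_width: -0.0002
grip_force: 10.8
t 7.75 p [ 0.5197 -0.0401  0.0273] jig [ -70.9 -113.4] yawx -0.013 tilt [-0.002 -0.008 -1.   ] q7 -1.601 Fjig [ -5.1 -21.5] 1.1 Mz 0.1 w -0.0002 gf 10.8
```

```bash
python3 -m handwheel '[{"tx":0,"ty":0.03,"tz":0,"ax":0,"ay":0,"az":0},{"tx":0,"ty":0.08,"tz":0,"ax":0,"ay":0,"az":0},{"tx":0,"ty":0.12,"tz":-0.03,"ax":0,"ay":0,"az":0},{"tx":0,"ty":0.13,"tz":-0.15,"ax":0,"ay":0,"az":0},{"tx":0,"ty":0.13,"tz":-0.3,"ax":0,"ay":0,"az":0},{"tx":0,"ty":0.13,"tz":-0.45,"ax":0,"ay":0,"az":0},{"tx":0,"ty":0.13,"tz":-0.6,"ax":0,"ay":0,"az":0},{"tx":0,"ty":0.13,"tz":-0.72,"ax":0,"ay":0,"az":0},{"tx":0,"ty":0.13,"tz":-0.8,"ax":0,"ay":0,"az":0},{"tx":0,"ty":0.13,"tz":-0.8,"ax":0,"ay":0,"az":0}]' && python3 st.py
python3 -m handwheel '[{"tx":0.05,"ty":-0.07,"tz":0,"ax":0,"ay":0,"az":-0.15},{"tx":0.1,"ty":-0.15,"tz":0,"ax":0,"ay":0,"az":-0.35},{"tx":0.15,"ty":-0.23,"tz":0,"ax":0,"ay":0,"az":-0.55},{"tx":0.2,"ty":-0.31,"tz":0,"ax":0,"ay":0,"az":-0.75},{"tx":0.25,"ty":-0.38,"tz":0,"ax":0,"ay":0,"az":-0.95},{"tx":0.3,"ty":-0.44,"tz":0,"ax":0,"ay":0,"az":-1},{"tx":0.34,"ty":-0.49,"tz":0,"ax":0,"ay":0,"az":-1},{"tx":0.37,"ty":-0.53,"tz":0,"ax":0,"ay":0,"az":-1},{"tx":0.38,"ty":-0.55,"tz":0,"ax":0,"ay":0,"az":-1},{"tx":0.38,"ty":-0.55,"tz":0,"ax":0,"ay":0,"az":-1}]' 0 && python3 - <<'E'
from st import *
d=wrist("w3"); np.savez("pics/w3.npz",**d)
t=env.get_image("top"); np.savez("pics/top2.npz",**t); s=env.get_image("side"); np.savez("pics/side2.npz",**s)
a=np.hstack([cv2.resize(d["pixels"],(400,300)),cv2.resize(t["pixels"][140:380,150:470],(400,300))])[:,:,::-1]
b=cv2.resize(s["pixels"][200:420,150:480],(450,300))[:,:,::-1]; c=np.zeros((600,800,3),np.uint8); c[:300]=a; c[300:,:450]=b
cv2.imwrite("pics/m3.png",c)
E
```

```text
time_s: 8.58
ee_pos: [0.5299, -0.0638, 0.2332]
tcp_rot: [3.127, 0.296, 0.015]
contact_force: [1.3, -0.9, 0.2]
grip_width: -0.0002
grip_force: 0.0
t 8.58 p [ 0.5299 -0.0638  0.2332] jig [ -65.5 -138.6] yawx -0.006 tilt [ 0.009  0.    -1.   ] q7 -1.446 Fjig [ 1.1 -1.1] 0.2 Mz 0.0 w -0.0002 gf 0.0
time_s: 9.42
ee_pos: [0.5945, 0.0899, 0.2273]
tcp_rot: [-2.956, -1.061, 0.0]
contact_force: [-0.2, -0.6, -0.1]
grip_width: 0.0853
grip_force: 0.0
t 9.42 p [0.5945 0.0899 0.2273] jig [27.6 -0.3] yawx 0.494 tilt [-0.001  0.001 -1.   ] q7 -1.272 Fjig [-0.3 -0.5] -0.1 Mz 0.03 w 0.0853 gf 0.0
```

View pics/m3.png

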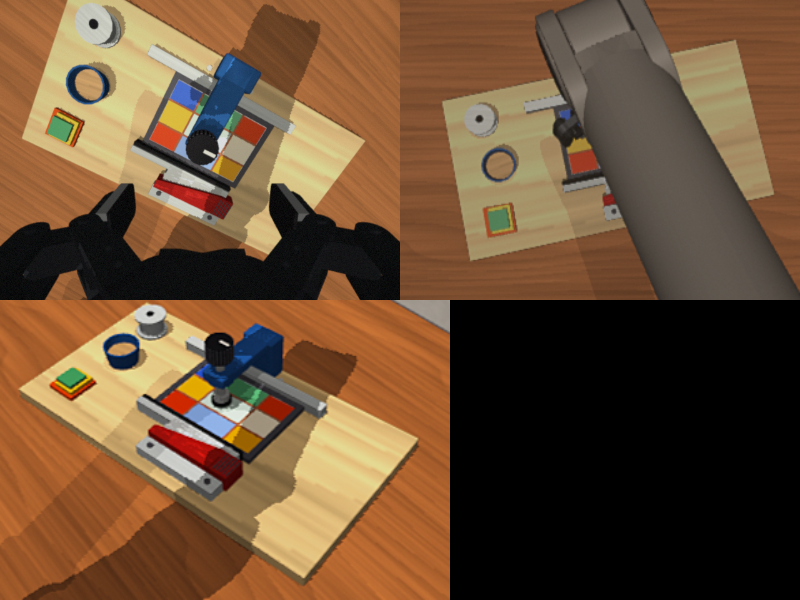

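The montage shows the wedge jammed and staying put, with the panel squeezed against the fence. In the wrist view the head top is at about (323,235) full scale, and its mark points towards lower right. I'll refine the head's axis and wind the wrist counter-clockwise in the air first.

```bash
python3 - <<'E'
from st import *
d=dict(np.load("pics/w3.npz")); px=d["pixels"]
m=(px.max(2)<50); m[:195]=0; m[275:]=0; m[:,:285]=0; m[:,360:]=0
n,l,s,c=cv2.connectedComponentsWithStats(m.astype(np.uint8)); i=1+np.argmax(s[1:,4]); print(s[i],c[i])
ys,xs=np.where(l==i); (u,v),r=cv2.minEnclosingCircle(np.c_[xs,ys].astype(np.float32)); print(u,v,r)
# ends of cylinder from below/above: expected projections
for z in (.133,.105):
    w=j["Rj"]@[.025,0]+j["t"]; a=np.linspace(0,6.28,40)
    q=proj(d,np.c_[w[0]+.018*np.cos(a),w[1]+.018*np.sin(a),np.full(40,z)]); print("exp",z,q.min(0),q.max(0),q.mean(0))
print("world at circle c z.119",ray(d,(u,v),.119))
cv2.imwrite("pics/hc.png",cv2.resize(px[180:300,250:400,::-1],(750,600),interpolation=cv2.INTER_NEAREST))
E
```

```text
[ 298  207   51   57 2069] [322.20154664 234.33252779]
323.0 235.0 28.443023681640625
exp 0.133 [294.24834266 216.09744123] [346.63862904 266.39035947] [320.87687456 241.0066089 ]
exp 0.105 [297.13027748 208.13547557] [344.36652248 253.8439957 ] [321.14019767 230.75231607]
world at circle c z.119 [0.59372078 0.08898213 0.119     ]
```

View pics/hc.png

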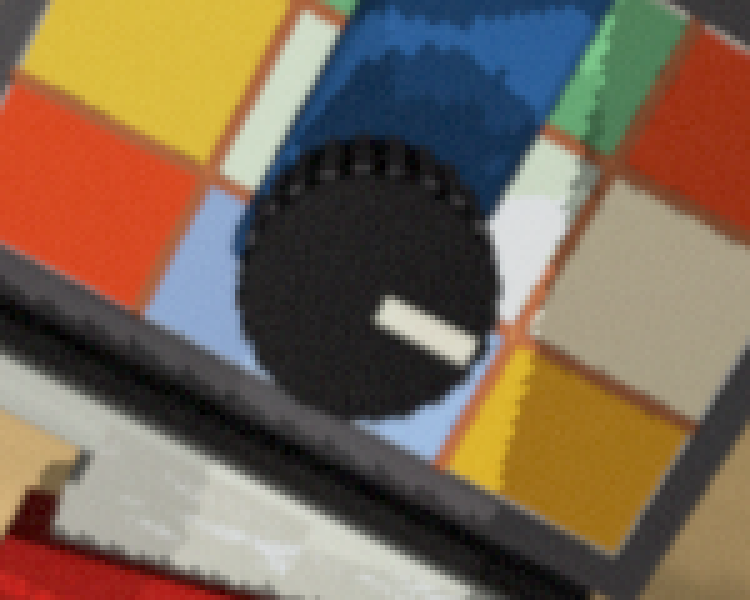

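```bash
for i in 1; do python3 -m handwheel '[{"tx":0,"ty":0,"tz":0,"ax":0,"ay":0,"az":-0.15},{"tx":0,"ty":0,"tz":0,"ax":0,"ay":0,"az":-0.35},{"tx":0,"ty":0,"tz":0,"ax":0,"ay":0,"az":-0.55},{"tx":0,"ty":0,"tz":0,"ax":0,"ay":0,"az":-0.75},{"tx":0,"ty":0,"tz":0,"ax":0,"ay":0,"az":-0.95},{"tx":0,"ty":0,"tz":0,"ax":0,"ay":0,"az":-1},{"tx":0,"ty":0,"tz":0,"ax":0,"ay":0,"az":-1},{"tx":0,"ty":0,"tz":0,"ax":0,"ay":0,"az":-1},{"tx":0,"ty":0,"tz":0,"ax":0,"ay":0,"az":-1},{"tx":0,"ty":0,"tz":0,"ax":0,"ay":0,"az":-1}]' 0.3 | tail -1; done; python3 st.py
```

```text
grip_force: 0.0
t 10.4 p [0.5946 0.0884 0.2276] jig [27.4 -1.8] yawx 0.992 tilt [ 0. -0. -1.] q7 -0.81 Fjig [-0.2 -0.1] -0.4 Mz 0.03 w 0.0598 gf 0.0
```

The crop shows the head top as a circle with its centre near (370,290) in the crop. The fit puts the axis at about (0.594, 0.089), under 1 mm from the TCP. I'll wind on counter-clockwise and descend.

```bash
python3 -m handwheel '[{"tx":0,"ty":0,"tz":0,"ax":0,"ay":0,"az":-0.1},{"tx":0,"ty":0,"tz":0,"ax":0,"ay":0,"az":-0.2},{"tx":0,"ty":0,"tz":0,"ax":0,"ay":0,"az":-0.3},{"tx":0,"ty":0,"tz":0,"ax":0,"ay":0,"az":-0.4},{"tx":0,"ty":0,"tz":0,"ax":0,"ay":0,"az":-0.5},{"tx":0,"ty":0,"tz":0,"ax":0,"ay":0,"az":-0.6},{"tx":0,"ty":0,"tz":0,"ax":0,"ay":0,"az":-0.7},{"tx":0,"ty":0,"tz":0,"ax":0,"ay":0,"az":-0.8},{"tx":0,"ty":0,"tz":0,"ax":0,"ay":0,"az":-0.9},{"tx":0,"ty":0,"tz":0,"ax":0,"ay":0,"az":-1}]' >/dev/null
python3 -m handwheel '[{"tx":0,"ty":0,"tz":0,"ax":0,"ay":0,"az":-0.1},{"tx":0,"ty":0,"tz":0,"ax":0,"ay":0,"az":-0.2},{"tx":0,"ty":0,"tz":0,"ax":0,"ay":0,"az":-0.3},{"tx":0,"ty":0,"tz":0,"ax":0,"ay":0,"az":-0.4},{"tx":0,"ty":0,"tz":0,"ax":0,"ay":0,"az":-0.5},{"tx":0,"ty":0,"tz":0,"ax":0,"ay":0,"az":-0.6},{"tx":0,"ty":0,"tz":0,"ax":0,"ay":0,"az":-0.7},{"tx":0,"ty":0,"tz":0,"ax":0,"ay":0,"az":-0.8},{"tx":0,"ty":0,"tz":0,"ax":0,"ay":0,"az":-0.9},{"tx":0,"ty":0,"tz":0,"ax":0,"ay":0,"az":-1}]' >/dev/null
python3 -m handwheel '[{"tx":0,"ty":0,"tz":0,"ax":0,"ay":0,"az":-0.1},{"tx":0,"ty":0,"tz":0,"ax":0,"ay":0,"az":-0.2},{"tx":0,"ty":0,"tz":0,"ax":0,"ay":0,"az":-0.3},{"tx":0,"ty":0,"tz":0,"ax":0,"ay":0,"az":-0.4},{"tx":0,"ty":0,"tz":0,"ax":0,"ay":0,"az":-0.5},{"tx":0,"ty":0,"tz":0,"ax":0,"ay":0,"az":-0.6},{"tx":0,"ty":0,"tz":0,"ax":0,"ay":0,"az":-0.7},{"tx":0,"ty":0,"tz":0,"ax":0,"ay":0,"az":-0.8},{"tx":0,"ty":0,"tz":0,"ax":0,"ay":0,"az":-0.9},{"tx":0,"ty":0,"tz":0,"ax":0,"ay":0,"az":-1}]' >/dev/null
python3 -m handwheel '[{"tx":0,"ty":0,"tz":0,"ax":0,"ay":0,"az":-0.1},{"tx":0,"ty":0,"tz":0,"ax":0,"ay":0,"az":-0.2},{"tx":0,"ty":0,"tz":0,"ax":0,"ay":0,"az":-0.3},{"tx":0,"ty":0,"tz":0,"ax":0,"ay":0,"az":-0.4},{"tx":0,"ty":0,"tz":0,"ax":0,"ay":0,"az":-0.5},{"tx":0,"ty":0,"tz":0,"ax":0,"ay":0,"az":-0.6},{"tx":0,"ty":0,"tz":0,"ax":0,"ay":0,"az":-0.7},{"tx":0,"ty":0,"tz":0,"ax":0,"ay":0,"az":-0.8},{"tx":0,"ty":0,"tz":0,"ax":0,"ay":0,"az":-0.9},{"tx":0,"ty":0,"tz":0,"ax":0,"ay":0,"az":-1}]' >/dev/null
python3 -m handwheel '[{"tx":0,"ty":0,"tz":0,"ax":0,"ay":0,"az":-0.1},{"tx":0,"ty":0,"tz":0,"ax":0,"ay":0,"az":-0.2},{"tx":0,"ty":0,"tz":0,"ax":0,"ay":0,"az":-0.3},{"tx":0,"ty":0,"tz":0,"ax":0,"ay":0,"az":-0.4},{"tx":0,"ty":0,"tz":0,"ax":0,"ay":0,"az":-0.5},{"tx":0,"ty":0,"tz":0,"ax":0,"ay":0,"az":-0.6},{"tx":0,"ty":0,"tz":0,"ax":0,"ay":0,"az":-0.7},{"tx":0,"ty":0,"tz":0,"ax":0,"ay":0,"az":-0.8},{"tx":0,"ty":0,"tz":0,"ax":0,"ay":0,"az":-0.9},{"tx":0,"ty":0,"tz":0,"ax":0,"ay":0,"az":-1}]' >/dev/null
python3 -m handwheel '[{"tx":0,"ty":0,"tz":0,"ax":0,"ay":0,"az":-0.1},{"tx":0,"ty":0,"tz":0,"ax":0,"ay":0,"az":-0.2},{"tx":0,"ty":0,"tz":0,"ax":0,"ay":0,"az":-0.3},{"tx":0,"ty":0,"tz":0,"ax":0,"ay":0,"az":-0.4},{"tx":0,"ty":0,"tz":0,"ax":0,"ay":0,"az":-0.5},{"tx":0,"ty":0,"tz":0,"ax":0,"ay":0,"az":-0.6},{"tx":0,"ty":0,"tz":0,"ax":0,"ay":0,"az":-0.7},{"tx":0,"ty":0,"tz":0,"ax":0,"ay":0,"az":-0.8},{"tx":0,"ty":0,"tz":0,"ax":0,"ay":0,"az":-0.9},{"tx":0,"ty":0,"tz":0,"ax":0,"ay":0,"az":-1}]' >/dev/null
python3 - <<'E'
from st import *
o,p,q=st(); print("shift to axis, units",(q.T@(np.array([.5937,.0890,.1115])-p)/.25).round(3))
E
```

```text
t 15.4 p [0.5946 0.0884 0.2274] jig [27.4 -1.8] yawx -2.289 tilt [-0. -0. -1.] q7 1.897 Fjig [0.8 0.1] 0.4 Mz 0.04 w 0.0595 gf 0.0
shift to axis, units [-0.     0.004  0.464]
```

```bash
python3 -m handwheel '[{"tx":0,"ty":0.004,"tz":0,"ax":0,"ay":0,"az":-0.1},{"tx":0,"ty":0.004,"tz":0,"ax":0,"ay":0,"az":-0.2},{"tx":0,"ty":0.004,"tz":0,"ax":0,"ay":0,"az":-0.3},{"tx":0,"ty":0.004,"tz":0.05,"ax":0,"ay":0,"az":-0.4},{"tx":0,"ty":0.004,"tz":0.1,"ax":0,"ay":0,"az":-0.5},{"tx":0,"ty":0.004,"tz":0.15,"ax":0,"ay":0,"az":-0.6},{"tx":0,"ty":0.004,"tz":0.2,"ax":0,"ay":0,"az":-0.7},{"tx":0,"ty":0.004,"tz":0.25,"ax":0,"ay":0,"az":-0.8},{"tx":0,"ty":0.004,"tz":0.3,"ax":0,"ay":0,"az":-0.9},{"tx":0,"ty":0.004,"tz":0.3,"ax":0,"ay":0,"az":-1}]' >/dev/null; python3 st.py
python3 -m handwheel '[{"tx":0,"ty":0,"tz":0.02,"ax":0,"ay":0,"az":-0.1},{"tx":0,"ty":0,"tz":0.04,"ax":0,"ay":0,"az":-0.2},{"tx":0,"ty":0,"tz":0.06,"ax":0,"ay":0,"az":-0.3},{"tx":0,"ty":0,"tz":0.08,"ax":0,"ay":0,"az":-0.4},{"tx":0,"ty":0,"tz":0.1,"ax":0,"ay":0,"az":-0.5},{"tx":0,"ty":0,"tz":0.12,"ax":0,"ay":0,"az":-0.6},{"tx":0,"ty":0,"tz":0.14,"ax":0,"ay":0,"az":-0.7},{"tx":0,"ty":0,"tz":0.16,"ax":0,"ay":0,"az":-0.75},{"tx":0,"ty":0,"tz":0.164,"ax":0,"ay":0,"az":-0.75},{"tx":0,"ty":0,"tz":0.164,"ax":0,"ay":0,"az":-0.75}]' >/dev/null; python3 st.py
```

```text
t 16.23 p [0.5925 0.088  0.1498] jig [25.3 -1.8] yawx -1.789 tilt [-0.004 -0.001 -1.   ] q7 2.273 Fjig [-1.5 -0.8] 0.4 Mz 0.0 w 0.0598 gf 0.0
t 17.07 p [0.5935 0.0889 0.1111] jig [26.5 -1.1] yawx -1.417 tilt [-0.001 -0.    -1.   ] q7 2.57 Fjig [-0.4 -1.5] 0.0 Mz -0.0 w 0.0596 gf 0.0
```

Now I'll grip lightly (30 N) and see how far off centre it is.

```bash
python3 -m handwheel '[{"tx":0,"ty":0,"tz":0,"ax":0,"ay":0,"az":0},{"tx":0,"ty":0,"tz":0,"ax":0,"ay":0,"az":0},{"tx":0,"ty":0,"tz":0,"ax":0,"ay":0,"az":0},{"tx":0,"ty":0,"tz":0,"ax":0,"ay":0,"az":0},{"tx":0,"ty":0,"tz":0,"ax":0,"ay":0,"az":0},{"tx":0,"ty":0,"tz":0,"ax":0,"ay":0,"az":0.05},{"tx":0,"ty":0,"tz":0,"ax":0,"ay":0,"az":0.1},{"tx":0,"ty":0,"tz":0,"ax":0,"ay":0,"az":0.15},{"tx":0,"ty":0,"tz":0,"ax":0,"ay":0,"az":0.2},{"tx":0,"ty":0,"tz":0,"ax":0,"ay":0,"az":0.2}]' 1 30 >/dev/null; python3 st.py
```

```text
t 17.9 p [0.5941 0.0892 0.112 ] jig [27.1 -0.9] yawx -1.517 tilt [ 0.001  0.    -1.   ] q7 2.48 Fjig [0.5 0.6] 5.9 Mz -0.11 w 0.0351 gf 31.0
```

```bash
python3 -m handwheel '[{"tx":0,"ty":0,"tz":0,"ax":0,"ay":0,"az":0.1},{"tx":0,"ty":0,"tz":0,"ax":0,"ay":0,"az":0.2},{"tx":0,"ty":0,"tz":0,"ax":0,"ay":0,"az":0.3},{"tx":0,"ty":0,"tz":0.001,"ax":0,"ay":0,"az":0.4},{"tx":0,"ty":0,"tz":0.001,"ax":0,"ay":0,"az":0.5},{"tx":0,"ty":0,"tz":0.001,"ax":0,"ay":0,"az":0.6},{"tx":0,"ty":0,"tz":0.001,"ax":0,"ay":0,"az":0.7},{"tx":0,"ty":0,"tz":0.001,"ax":0,"ay":0,"az":0.8},{"tx":0,"ty":0,"tz":0.002,"ax":0,"ay":0,"az":0.9},{"tx":0,"ty":0,"tz":0.002,"ax":0,"ay":0,"az":1}]' >/dev/null; python3 st.py
python3 -m handwheel '[{"tx":0,"ty":0,"tz":0,"ax":0,"ay":0,"az":0.1},{"tx":0,"ty":0,"tz":0,"ax":0,"ay":0,"az":0.2},{"tx":0,"ty":0,"tz":0,"ax":0,"ay":0,"az":0.3},{"tx":0,"ty":0,"tz":0.001,"ax":0,"ay":0,"az":0.4},{"tx":0,"ty":0,"tz":0.001,"ax":0,"ay":0,"az":0.5},{"tx":0,"ty":0,"tz":0.001,"ax":0,"ay":0,"az":0.6},{"tx":0,"ty":0,"tz":0.001,"ax":0,"ay":0,"az":0.7},{"tx":0,"ty":0,"tz":0.001,"ax":0,"ay":0,"az":0.8},{"tx":0,"ty":0,"tz":0.002,"ax":0,"ay":0,"az":0.9},{"tx":0,"ty":0,"tz":0.002,"ax":0,"ay":0,"az":1}]' >/dev/null; python3 st.py
```

```text
t 18.73 p [0.5939 0.0892 0.1115] jig [26.9 -0.8] yawx -2.018 tilt [ 0.001  0.    -1.   ] q7 2.033 Fjig [0.7 0.1] 7.0 Mz 0.01 w 0.0346 gf 31.1
t 19.57 p [0.5937 0.0894 0.1111] jig [26.7 -0.7] yawx -2.517 tilt [ 0.  0. -1.] q7 1.591 Fjig [-0.7 -0.5] 8.1 Mz 0.09 w 0.0349 gf 31.2
```

```bash
cat >> st.py <<'E'
def mark(name):
    d=env.get_image("wrist"); px=d["pixels"]; cv2.imwrite(f"pics/{name}.png",px[:,:,::-1])
    K=d["intrinsics"]; I=np.linalg.inv(np.array(d["T_tool_cam"])); a=np.linspace(0,6.28,60)
    q=cv2.projectPoints(np.c_[.0165*np.cos(a),.0165*np.sin(a),np.full(60,-.021)],cv2.Rodrigues(I[:3,:3])[0],I[:3,3],K,None)[0].reshape(-1,2)
    m=np.zeros(px.shape[:2],np.uint8); cv2.fillPoly(m,[q.astype(np.int32)],1)
    w=(m>0)&(px.min(2)>120); ys,xs=np.where(w); print("head c",q.mean(0).round(),"mark n",len(xs),(xs.mean().round(1),ys.mean().round(1)) if len(xs) else None)
E
python3 -c "
from st import *
mark('k1')"
python3 -m handwheel '[{"tx":0,"ty":0,"tz":0,"ax":0,"ay":0,"az":0.1},{"tx":0,"ty":0,"tz":0,"ax":0,"ay":0,"az":0.2},{"tx":0,"ty":0,"tz":0,"ax":0,"ay":0,"az":0.3},{"tx":0,"ty":0,"tz":0.001,"ax":0,"ay":0,"az":0.4},{"tx":0,"ty":0,"tz":0.001,"ax":0,"ay":0,"az":0.5},{"tx":0,"ty":0,"tz":0.001,"ax":0,"ay":0,"az":0.6},{"tx":0,"ty":0,"tz":0.001,"ax":0,"ay":0,"az":0.7},{"tx":0,"ty":0,"tz":0.001,"ax":0,"ay":0,"az":0.8},{"tx":0,"ty":0,"tz":0.001,"ax":0,"ay":0,"az":0.9},{"tx":0,"ty":0,"tz":0.001,"ax":0,"ay":0,"az":1}]' >/dev/null; python3 -c "
from st import *
st();mark('k2')"
```

```text
head c [325. 323.] mark n 366 (np.float64(326.9), np.float64(301.3))
t 20.45 p [0.5936 0.0896 0.1107] jig [26.7 -0.5] yawx -3.017 tilt [ 0.  0. -1.] q7 1.153 Fjig [-0.7  0.7] 6.8 Mz -0.01 w 0.0347 gf 31.2
head c [325. 322.] mark n 369 (np.float64(327.0), np.float64(301.3))
```

View pics/k2.png

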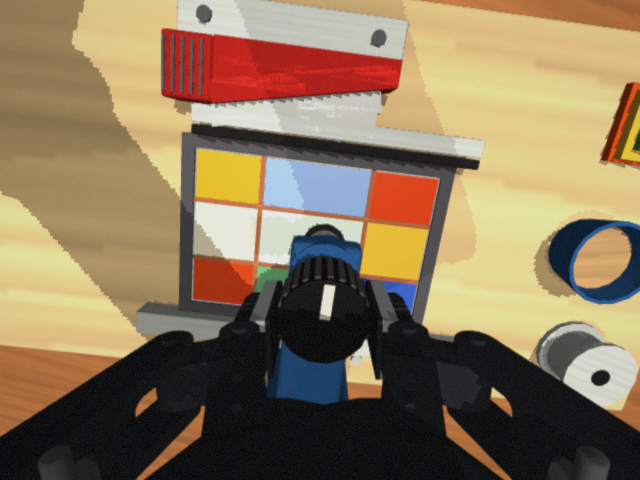

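The wrist view shows the head gripped between the pads with its mark at (327,301). It is unmoved relative to the gripper over a 0.5 rad turn, so the screw is turning with it. The wedge is still jammed at the top of the picture. I'll keep turning.

```bash
python3 -m handwheel '[{"tx":0,"ty":0,"tz":0,"ax":0,"ay":0,"az":0.1},{"tx":0,"ty":0,"tz":0,"ax":0,"ay":0,"az":0.2},{"tx":0,"ty":0,"tz":0,"ax":0,"ay":0,"az":0.3},{"tx":0,"ty":0,"tz":0.001,"ax":0,"ay":0,"az":0.4},{"tx":0,"ty":0,"tz":0.001,"ax":0,"ay":0,"az":0.5},{"tx":0,"ty":0,"tz":0.001,"ax":0,"ay":0,"az":0.6},{"tx":0,"ty":0,"tz":0.001,"ax":0,"ay":0,"az":0.7},{"tx":0,"ty":0,"tz":0.001,"ax":0,"ay":0,"az":0.8},{"tx":0,"ty":0,"tz":0.0015,"ax":0,"ay":0,"az":0.9},{"tx":0,"ty":0,"tz":0.0015,"ax":0,"ay":0,"az":1}]' >/dev/null
python3 -m handwheel '[{"tx":0,"ty":0,"tz":0,"ax":0,"ay":0,"az":0.1},{"tx":0,"ty":0,"tz":0,"ax":0,"ay":0,"az":0.2},{"tx":0,"ty":0,"tz":0,"ax":0,"ay":0,"az":0.3},{"tx":0,"ty":0,"tz":0.001,"ax":0,"ay":0,"az":0.4},{"tx":0,"ty":0,"tz":0.001,"ax":0,"ay":0,"az":0.5},{"tx":0,"ty":0,"tz":0.001,"ax":0,"ay":0,"az":0.6},{"tx":0,"ty":0,"tz":0.001,"ax":0,"ay":0,"az":0.7},{"tx":0,"ty":0,"tz":0.001,"ax":0,"ay":0,"az":0.8},{"tx":0,"ty":0,"tz":0.0015,"ax":0,"ay":0,"az":0.9},{"tx":0,"ty":0,"tz":0.0015,"ax":0,"ay":0,"az":1}]' >/dev/null
python3 -m handwheel '[{"tx":0,"ty":0,"tz":0,"ax":0,"ay":0,"az":0.1},{"tx":0,"ty":0,"tz":0,"ax":0,"ay":0,"az":0.2},{"tx":0,"ty":0,"tz":0,"ax":0,"ay":0,"az":0.3},{"tx":0,"ty":0,"tz":0.001,"ax":0,"ay":0,"az":0.4},{"tx":0,"ty":0,"tz":0.001,"ax":0,"ay":0,"az":0.5},{"tx":0,"ty":0,"tz":0.001,"ax":0,"ay":0,"az":0.6},{"tx":0,"ty":0,"tz":0.001,"ax":0,"ay":0,"az":0.7},{"tx":0,"ty":0,"tz":0.001,"ax":0,"ay":0,"az":0.8},{"tx":0,"ty":0,"tz":0.0015,"ax":0,"ay":0,"az":0.9},{"tx":0,"ty":0,"tz":0.0015,"ax":0,"ay":0,"az":1}]' >/dev/null
python3 -m handwheel '[{"tx":0,"ty":0,"tz":0,"ax":0,"ay":0,"az":0.1},{"tx":0,"ty":0,"tz":0,"ax":0,"ay":0,"az":0.2},{"tx":0,"ty":0,"tz":0,"ax":0,"ay":0,"az":0.3},{"tx":0,"ty":0,"tz":0.001,"ax":0,"ay":0,"az":0.4},{"tx":0,"ty":0,"tz":0.001,"ax":0,"ay":0,"az":0.5},{"tx":0,"ty":0,"tz":0.001,"ax":0,"ay":0,"az":0.6},{"tx":0,"ty":0,"tz":0.001,"ax":0,"ay":0,"az":0.7},{"tx":0,"ty":0,"tz":0.001,"ax":0,"ay":0,"az":0.8},{"tx":0,"ty":0,"tz":0.0015,"ax":0,"ay":0,"az":0.9},{"tx":0,"ty":0,"tz":0.0015,"ax":0,"ay":0,"az":1}]' >/dev/null; python3 -c "
from st import *
st();mark('k3')"
```

```text
t 23.83 p [0.594  0.0901 0.1092] jig [27.2 -0. ] yawx 1.266 tilt [ 0.001  0.001 -1.   ] q7 -0.588 Fjig [1.2 2.2] 3.6 Mz 0.08 w 0.0348 gf 31.0
head c [323. 320.] mark n 344 (np.float64(326.8), np.float64(301.9))
```

```bash
python3 -m handwheel '[{"tx":0,"ty":0,"tz":0,"ax":0,"ay":0,"az":0.1},{"tx":0,"ty":0,"tz":0,"ax":0,"ay":0,"az":0.2},{"tx":0,"ty":0,"tz":0,"ax":0,"ay":0,"az":0.3},{"tx":0,"ty":0,"tz":0.001,"ax":0,"ay":0,"az":0.4},{"tx":0,"ty":0,"tz":0.001,"ax":0,"ay":0,"az":0.5},{"tx":0,"ty":0,"tz":0.001,"ax":0,"ay":0,"az":0.6},{"tx":0,"ty":0,"tz":0.001,"ax":0,"ay":0,"az":0.7},{"tx":0,"ty":0,"tz":0.001,"ax":0,"ay":0,"az":0.8},{"tx":0,"ty":0,"tz":0.0015,"ax":0,"ay":0,"az":0.9},{"tx":0,"ty":0,"tz":0.0015,"ax":0,"ay":0,"az":1}]' >/dev/null
python3 -m handwheel '[{"tx":0,"ty":0,"tz":0,"ax":0,"ay":0,"az":0.1},{"tx":0,"ty":0,"tz":0,"ax":0,"ay":0,"az":0.2},{"tx":0,"ty":0,"tz":0,"ax":0,"ay":0,"az":0.3},{"tx":0,"ty":0,"tz":0.001,"ax":0,"ay":0,"az":0.4},{"tx":0,"ty":0,"tz":0.001,"ax":0,"ay":0,"az":0.5},{"tx":0,"ty":0,"tz":0.001,"ax":0,"ay":0,"az":0.6},{"tx":0,"ty":0,"tz":0.001,"ax":0,"ay":0,"az":0.7},{"tx":0,"ty":0,"tz":0.001,"ax":0,"ay":0,"az":0.8},{"tx":0,"ty":0,"tz":0.0015,"ax":0,"ay":0,"az":0.9},{"tx":0,"ty":0,"tz":0.0015,"ax":0,"ay":0,"az":1}]' >/dev/null
python3 -m handwheel '[{"tx":0,"ty":0,"tz":0,"ax":0,"ay":0,"az":0.1},{"tx":0,"ty":0,"tz":0,"ax":0,"ay":0,"az":0.2},{"tx":0,"ty":0,"tz":0,"ax":0,"ay":0,"az":0.3},{"tx":0,"ty":0,"tz":0.001,"ax":0,"ay":0,"az":0.4},{"tx":0,"ty":0,"tz":0.001,"ax":0,"ay":0,"az":0.5},{"tx":0,"ty":0,"tz":0.001,"ax":0,"ay":0,"az":0.6},{"tx":0,"ty":0,"tz":0.001,"ax":0,"ay":0,"az":0.7},{"tx":0,"ty":0,"tz":0.001,"ax":0,"ay":0,"az":0.8},{"tx":0,"ty":0,"tz":0.0015,"ax":0,"ay":0,"az":0.9},{"tx":0,"ty":0,"tz":0.0015,"ax":0,"ay":0,"az":1}]' >/dev/null
python3 -m handwheel '[{"tx":0,"ty":0,"tz":0,"ax":0,"ay":0,"az":0.1},{"tx":0,"ty":0,"tz":0,"ax":0,"ay":0,"az":0.2},{"tx":0,"ty":0,"tz":0,"ax":0,"ay":0,"az":0.3},{"tx":0,"ty":0,"tz":0.001,"ax":0,"ay":0,"az":0.4},{"tx":0,"ty":0,"tz":0.001,"ax":0,"ay":0,"az":0.5},{"tx":0,"ty":0,"tz":0.001,"ax":0,"ay":0,"az":0.6},{"tx":0,"ty":0,"tz":0.001,"ax":0,"ay":0,"az":0.7},{"tx":0,"ty":0,"tz":0.001,"ax":0,"ay":0,"az":0.8},{"tx":0,"ty":0,"tz":0.0015,"ax":0,"ay":0,"az":0.9},{"tx":0,"ty":0,"tz":0.0015,"ax":0,"ay":0,"az":1}]' >/dev/null; python3 -c "
from st import *
st();mark('k4')"
```

```text
t 27.22 p [0.5943 0.0893 0.1076] jig [27.3 -0.8] yawx -0.733 tilt [ 0.001  0.001 -1.   ] q7 -2.313 Fjig [2.7 1.4] 3.3 Mz 0.01 w 0.0346 gf 30.9
head c [322. 323.] mark n 341 (np.float64(326.5), np.float64(302.1))
```

```bash
python3 -m handwheel '[{"tx":0,"ty":0,"tz":0,"ax":0,"ay":0,"az":0},{"tx":0,"ty":0,"tz":0,"ax":0,"ay":0,"az":0},{"tx":0,"ty":0,"tz":0,"ax":0,"ay":0,"az":0},{"tx":0,"ty":0,"tz":0,"ax":0,"ay":0,"az":-0.1},{"tx":0,"ty":0,"tz":0,"ax":0,"ay":0,"az":-0.3},{"tx":0,"ty":0,"tz":0,"ax":0,"ay":0,"az":-0.5},{"tx":0,"ty":0,"tz":0,"ax":0,"ay":0,"az":-0.65},{"tx":0,"ty":0,"tz":0,"ax":0,"ay":0,"az":-0.8},{"tx":0,"ty":0,"tz":0,"ax":0,"ay":0,"az":-0.9},{"tx":0,"ty":0,"tz":0,"ax":0,"ay":0,"az":-1}]' 0.35 >/dev/null; python3 st.py
python3 -m handwheel '[{"tx":0,"ty":0,"tz":0,"ax":0,"ay":0,"az":-0.1},{"tx":0,"ty":0,"tz":0,"ax":0,"ay":0,"az":-0.2},{"tx":0,"ty":0,"tz":0,"ax":0,"ay":0,"az":-0.3},{"tx":0,"ty":0,"tz":0,"ax":0,"ay":0,"az":-0.4},{"tx":0,"ty":0,"tz":0,"ax":0,"ay":0,"az":-0.5},{"tx":0,"ty":0,"tz":0,"ax":0,"ay":0,"az":-0.6},{"tx":0,"ty":0,"tz":0,"ax":0,"ay":0,"az":-0.7},{"tx":0,"ty":0,"tz":0,"ax":0,"ay":0,"az":-0.8},{"tx":0,"ty":0,"tz":0,"ax":0,"ay":0,"az":-0.9},{"tx":0,"ty":0,"tz":0,"ax":0,"ay":0,"az":-1}]' >/dev/null
python3 -m handwheel '[{"tx":0,"ty":0,"tz":0,"ax":0,"ay":0,"az":-0.1},{"tx":0,"ty":0,"tz":0,"ax":0,"ay":0,"az":-0.2},{"tx":0,"ty":0,"tz":0,"ax":0,"ay":0,"az":-0.3},{"tx":0,"ty":0,"tz":0,"ax":0,"ay":0,"az":-0.4},{"tx":0,"ty":0,"tz":0,"ax":0,"ay":0,"az":-0.5},{"tx":0,"ty":0,"tz":0,"ax":0,"ay":0,"az":-0.6},{"tx":0,"ty":0,"tz":0,"ax":0,"ay":0,"az":-0.7},{"tx":0,"ty":0,"tz":0,"ax":0,"ay":0,"az":-0.8},{"tx":0,"ty":0,"tz":0,"ax":0,"ay":0,"az":-0.9},{"tx":0,"ty":0,"tz":0,"ax":0,"ay":0,"az":-1}]' >/dev/null
python3 -m handwheel '[{"tx":0,"ty":0,"tz":0,"ax":0,"ay":0,"az":-0.1},{"tx":0,"ty":0,"tz":0,"ax":0,"ay":0,"az":-0.2},{"tx":0,"ty":0,"tz":0,"ax":0,"ay":0,"az":-0.3},{"tx":0,"ty":0,"tz":0,"ax":0,"ay":0,"az":-0.4},{"tx":0,"ty":0,"tz":0,"ax":0,"ay":0,"az":-0.5},{"tx":0,"ty":0,"tz":0,"ax":0,"ay":0,"az":-0.6},{"tx":0,"ty":0,"tz":0,"ax":0,"ay":0,"az":-0.7},{"tx":0,"ty":0,"tz":0,"ax":0,"ay":0,"az":-0.8},{"tx":0,"ty":0,"tz":0,"ax":0,"ay":0,"az":-0.9},{"tx":0,"ty":0,"tz":0,"ax":0,"ay":0,"az":-1}]' >/dev/null
python3 -m handwheel '[{"tx":0,"ty":0,"tz":0,"ax":0,"ay":0,"az":-0.1},{"tx":0,"ty":0,"tz":0,"ax":0,"ay":0,"az":-0.2},{"tx":0,"ty":0,"tz":0,"ax":0,"ay":0,"az":-0.3},{"tx":0,"ty":0,"tz":0,"ax":0,"ay":0,"az":-0.4},{"tx":0,"ty":0,"tz":0,"ax":0,"ay":0,"az":-0.5},{"tx":0,"ty":0,"tz":0,"ax":0,"ay":0,"az":-0.6},{"tx":0,"ty":0,"tz":0,"ax":0,"ay":0,"az":-0.7},{"tx":0,"ty":0,"tz":0,"ax":0,"ay":0,"az":-0.8},{"tx":0,"ty":0,"tz":0,"ax":0,"ay":0,"az":-0.9},{"tx":0,"ty":0,"tz":0,"ax":0,"ay":0,"az":-1}]' >/dev/null
python3 -m handwheel '[{"tx":0,"ty":0,"tz":0,"ax":0,"ay":0,"az":-0.1},{"tx":0,"ty":0,"tz":0,"ax":0,"ay":0,"az":-0.2},{"tx":0,"ty":0,"tz":0,"ax":0,"ay":0,"az":-0.3},{"tx":0,"ty":0,"tz":0,"ax":0,"ay":0,"az":-0.4},{"tx":0,"ty":0,"tz":0,"ax":0,"ay":0,"az":-0.5},{"tx":0,"ty":0,"tz":0,"ax":0,"ay":0,"az":-0.6},{"tx":0,"ty":0,"tz":0,"ax":0,"ay":0,"az":-0.7},{"tx":0,"ty":0,"tz":0,"ax":0,"ay":0,"az":-0.8},{"tx":0,"ty":0,"tz":0,"ax":0,"ay":0,"az":-0.9},{"tx":0,"ty":0,"tz":0,"ax":0,"ay":0,"az":-1}]' >/dev/null
python3 -m handwheel '[{"tx":0,"ty":0,"tz":0,"ax":0,"ay":0,"az":-0.1},{"tx":0,"ty":0,"tz":0,"ax":0,"ay":0,"az":-0.2},{"tx":0,"ty":0,"tz":0,"ax":0,"ay":0,"az":-0.3},{"tx":0,"ty":0,"tz":0,"ax":0,"ay":0,"az":-0.4},{"tx":0,"ty":0,"tz":0,"ax":0,"ay":0,"az":-0.5},{"tx":0,"ty":0,"tz":0,"ax":0,"ay":0,"az":-0.6},{"tx":0,"ty":0,"tz":0,"ax":0,"ay":0,"az":-0.7},{"tx":0,"ty":0,"tz":0,"ax":0,"ay":0,"az":-0.8},{"tx":0,"ty":0,"tz":0,"ax":0,"ay":0,"az":-0.9},{"tx":0,"ty":0,"tz":0,"ax":0,"ay":0,"az":-1}]' >/dev/null; python3 -c "
from st import *
st();mark('k5')"
```

```text
t 28.1 p [0.593  0.0886 0.1068] jig [25.9 -1.3] yawx -0.229 tilt [-0.001 -0.    -1.   ] q7 -1.881 Fjig [-0.4 -0.9] -0.2 Mz 0.02 w 0.0553 gf 0.0
t 33.1 p [0.5931 0.0884 0.1068] jig [26.  -1.5] yawx 2.771 tilt [-0.001 -0.001 -1.   ] q7 0.718 Fjig [-0.4  0.6] -0.3 Mz -0.03 w 0.0557 gf 0.0
head c [325. 322.] mark n 280 (np.float64(315.6), np.float64(343.6))
```

```bash
python3 -m handwheel '[{"tx":0,"ty":0,"tz":0,"ax":0,"ay":0,"az":0},{"tx":0,"ty":0,"tz":0,"ax":0,"ay":0,"az":0},{"tx":0,"ty":0,"tz":0,"ax":0,"ay":0,"az":0},{"tx":0,"ty":0,"tz":0,"ax":0,"ay":0,"az":0},{"tx":0,"ty":0,"tz":0,"ax":0,"ay":0,"az":0},{"tx":0,"ty":0,"tz":0,"ax":0,"ay":0,"az":0.1},{"tx":0,"ty":0,"tz":0,"ax":0,"ay":0,"az":0.2},{"tx":0,"ty":0,"tz":0,"ax":0,"ay":0,"az":0.3},{"tx":0,"ty":0,"tz":0,"ax":0,"ay":0,"az":0.4},{"tx":0,"ty":0,"tz":0,"ax":0,"ay":0,"az":0.5}]' 1 30 >/dev/null
python3 -c "
from st import *
st();mark('k6')"
python3 -m handwheel '[{"tx":0,"ty":0,"tz":0,"ax":0,"ay":0,"az":0.1},{"tx":0,"ty":0,"tz":0,"ax":0,"ay":0,"az":0.2},{"tx":0,"ty":0,"tz":0,"ax":0,"ay":0,"az":0.3},{"tx":0,"ty":0,"tz":0.001,"ax":0,"ay":0,"az":0.4},{"tx":0,"ty":0,"tz":0.001,"ax":0,"ay":0,"az":0.5},{"tx":0,"ty":0,"tz":0.001,"ax":0,"ay":0,"az":0.6},{"tx":0,"ty":0,"tz":0.001,"ax":0,"ay":0,"az":0.7},{"tx":0,"ty":0,"tz":0.001,"ax":0,"ay":0,"az":0.8},{"tx":0,"ty":0,"tz":0.0015,"ax":0,"ay":0,"az":0.9},{"tx":0,"ty":0,"tz":0.0015,"ax":0,"ay":0,"az":1}]' >/dev/null
python3 -m handwheel '[{"tx":0,"ty":0,"tz":0,"ax":0,"ay":0,"az":0.1},{"tx":0,"ty":0,"tz":0,"ax":0,"ay":0,"az":0.2},{"tx":0,"ty":0,"tz":0,"ax":0,"ay":0,"az":0.3},{"tx":0,"ty":0,"tz":0.001,"ax":0,"ay":0,"az":0.4},{"tx":0,"ty":0,"tz":0.001,"ax":0,"ay":0,"az":0.5},{"tx":0,"ty":0,"tz":0.001,"ax":0,"ay":0,"az":0.6},{"tx":0,"ty":0,"tz":0.001,"ax":0,"ay":0,"az":0.7},{"tx":0,"ty":0,"tz":0.001,"ax":0,"ay":0,"az":0.8},{"tx":0,"ty":0,"tz":0.0015,"ax":0,"ay":0,"az":0.9},{"tx":0,"ty":0,"tz":0.0015,"ax":0,"ay":0,"az":1}]' >/dev/null
python3 -c "
from st import *
st();mark('k7')"
```

```text
t 33.98 p [0.5936 0.0897 0.1073] jig [26.7 -0.3] yawx 2.516 tilt [ 0.     0.001 -1.   ] q7 0.495 Fjig [0.3 2.6] -0.8 Mz 0.08 w 0.0351 gf 30.2
head c [325. 321.] mark n 287 (np.float64(312.7), np.float64(342.0))
t 35.7 p [0.5939 0.09   0.1065] jig [27.  -0.1] yawx 1.518 tilt [ 0.001  0.001 -1.   ] q7 -0.373 Fjig [0.8 3.8] -2.3 Mz 0.06 w 0.035 gf 30.1
head c [324. 320.] mark n 304 (np.float64(312.6), np.float64(341.7))
```

```bash
python3 -m handwheel '[{"tx":0,"ty":0,"tz":0,"ax":0,"ay":0,"az":0.1},{"tx":0,"ty":0,"tz":0,"ax":0,"ay":0,"az":0.2},{"tx":0,"ty":0,"tz":0,"ax":0,"ay":0,"az":0.3},{"tx":0,"ty":0,"tz":0.001,"ax":0,"ay":0,"az":0.4},{"tx":0,"ty":0,"tz":0.001,"ax":0,"ay":0,"az":0.5},{"tx":0,"ty":0,"tz":0.001,"ax":0,"ay":0,"az":0.6},{"tx":0,"ty":0,"tz":0.001,"ax":0,"ay":0,"az":0.7},{"tx":0,"ty":0,"tz":0.001,"ax":0,"ay":0,"az":0.8},{"tx":0,"ty":0,"tz":0.0015,"ax":0,"ay":0,"az":0.9},{"tx":0,"ty":0,"tz":0.0015,"ax":0,"ay":0,"az":1}]' >/dev/null
python3 -c "
from st import *
st();mark('k8')"
python3 -m handwheel '[{"tx":0,"ty":0,"tz":0,"ax":0,"ay":0,"az":0.1},{"tx":0,"ty":0,"tz":0,"ax":0,"ay":0,"az":0.2},{"tx":0,"ty":0,"tz":0,"ax":0,"ay":0,"az":0.3},{"tx":0,"ty":0,"tz":0.001,"ax":0,"ay":0,"az":0.4},{"tx":0,"ty":0,"tz":0.001,"ax":0,"ay":0,"az":0.5},{"tx":0,"ty":0,"tz":0.001,"ax":0,"ay":0,"az":0.6},{"tx":0,"ty":0,"tz":0.001,"ax":0,"ay":0,"az":0.7},{"tx":0,"ty":0,"tz":0.001,"ax":0,"ay":0,"az":0.8},{"tx":0,"ty":0,"tz":0.0015,"ax":0,"ay":0,"az":0.9},{"tx":0,"ty":0,"tz":0.0015,"ax":0,"ay":0,"az":1}]' >/dev/null
python3 -c "
from st import *
st();mark('k9')"
```

```text
t 36.58 p [0.5941 0.0899 0.1061] jig [27.2 -0.2] yawx 1.019 tilt [ 0.001  0.001 -1.   ] q7 -0.805 Fjig [2.  4.2] -2.9 Mz 0.01 w 0.0348 gf 30.2
head c [323. 320.] mark n 311 (np.float64(312.3), np.float64(341.9))
t 37.47 p [0.592  0.0877 0.1058] jig [24.7 -2. ] yawx 0.52 tilt [-0.004 -0.003 -1.   ] q7 -1.236 Fjig [-3.4  1.1] 3.9 Mz 0.5 w 0.0349 gf 31.1
head c [322. 321.] mark n 537 (np.float64(314.7), np.float64(343.6))
```

```bash
python3 -m handwheel '[{"tx":0,"ty":0,"tz":0,"ax":0,"ay":0,"az":0.05},{"tx":0,"ty":0,"tz":0,"ax":0,"ay":0,"az":0.1},{"tx":0,"ty":0,"tz":0,"ax":0,"ay":0,"az":0.15},{"tx":0,"ty":0,"tz":0,"ax":0,"ay":0,"az":0.2},{"tx":0,"ty":0,"tz":0,"ax":0,"ay":0,"az":0.25},{"tx":0,"ty":0,"tz":0,"ax":0,"ay":0,"az":0.3},{"tx":0,"ty":0,"tz":0,"ax":0,"ay":0,"az":0.35},{"tx":0,"ty":0,"tz":0,"ax":0,"ay":0,"az":0.4},{"tx":0,"ty":0,"tz":0,"ax":0,"ay":0,"az":0.45},{"tx":0,"ty":0,"tz":0,"ax":0,"ay":0,"az":0.5}]' >/dev/null
python3 -c "
from st import *
st();mark('k10')"
```

```text
t 38.35 p [0.5942 0.0896 0.1058] jig [27.2 -0.6] yawx 0.266 tilt [ 0.001  0.001 -1.   ] q7 -1.455 Fjig [-0.4  2. ] -0.5 Mz 0.7 w 0.0346 gf 30.7
head c [322. 321.] mark n 353 (np.float64(326.2), np.float64(344.4))
```

The torque climbed to 0.7 N m and the mark now slips in the grip, so the screw is at its stop. I'll release, rise straight up and back away.

```bash
python3 -m handwheel '[{"tx":0,"ty":0,"tz":0,"ax":0,"ay":0,"az":0},{"tx":0,"ty":0,"tz":0,"ax":0,"ay":0,"az":0},{"tx":0,"ty":0,"tz":0,"ax":0,"ay":0,"az":0},{"tx":0,"ty":0,"tz":0,"ax":0,"ay":0,"az":0},{"tx":0,"ty":0,"tz":-0.04,"ax":0,"ay":0,"az":0},{"tx":0,"ty":0,"tz":-0.12,"ax":0,"ay":0,"az":0},{"tx":0,"ty":0,"tz":-0.22,"ax":0,"ay":0,"az":0},{"tx":0,"ty":0,"tz":-0.32,"ax":0,"ay":0,"az":0},{"tx":0,"ty":0,"tz":-0.42,"ax":0,"ay":0,"az":0},{"tx":0,"ty":0,"tz":-0.5,"ax":0,"ay":0,"az":0}]' 0.2 >/dev/null; python3 st.py
python3 -m handwheel '[{"tx":0,"ty":0.05,"tz":0,"ax":0,"ay":0,"az":0},{"tx":0,"ty":0.15,"tz":0,"ax":0,"ay":0,"az":0},{"tx":0,"ty":0.25,"tz":0,"ax":0,"ay":0,"az":0},{"tx":0,"ty":0.4,"tz":0,"ax":0,"ay":0,"az":0},{"tx":0,"ty":0.55,"tz":0,"ax":0,"ay":0,"az":0},{"tx":0,"ty":0.7,"tz":0,"ax":0,"ay":0,"az":0},{"tx":0,"ty":0.85,"tz":0,"ax":0,"ay":0,"az":0},{"tx":0,"ty":0.95,"tz":0,"ax":0,"ay":0,"az":0},{"tx":0,"ty":1,"tz":0,"ax":0,"ay":0,"az":0},{"tx":0,"ty":1,"tz":0,"ax":0,"ay":0,"az":0}]' >/dev/null; python3 - <<'E'
from st import *
st(); t=env.get_image("top"); s=env.get_image("side"); p0=np.load("pics/top0.npz")["pixels"]
c=np.zeros((600,800,3),np.uint8)
c[:300,:400]=cv2.resize(t["pixels"][140:380,150:470],(400,300)); c[:300,400:]=cv2.resize(p0[140:380,150:470],(400,300))
c[300:,:450]=cv2.resize(s["pixels"][200:420,150:480],(450,300)); c[300:,450:]=cv2.resize(s["pixels"][210:340,230:382],(350,300))
cv2.imwrite("pics/end.png",c[:,:,::-1])
E
```

```text
t 39.23 p [0.5943 0.089  0.2338] jig [27.2 -1.2] yawx 0.268 tilt [ 0.003  0.    -1.   ] q7 -1.422 Fjig [ 0.9 -0.6] -0.3 Mz -0.03 w 0.0685 gf 0.0
t 40.07 p [ 0.7054 -0.1393  0.2302] jig [  92.1 -246.6] yawx 0.263 tilt [-0.001 -0.002 -1.   ] q7 -1.044 Fjig [-0.4 -1. ] -1.1 Mz 0.0 w 0.0683 gf 0.0
```

View pics/end.png

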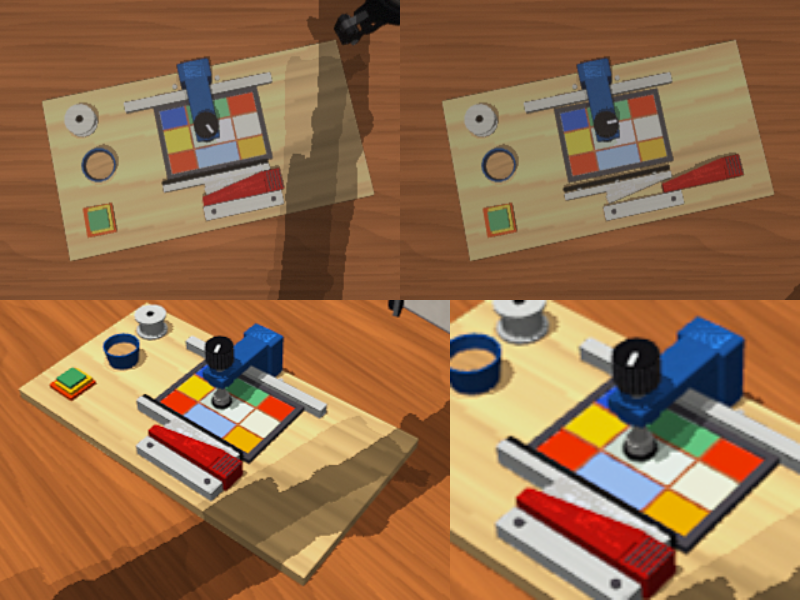

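The final views show the panel flush at the fence, the wedge jammed, the foot down on the glass, and the pot, spool and offcuts unmoved. The robot is clear of everything, so I'll hand in.

```bash
python3 -c "
from cell import env
print(env.job_done())"
```

```text
the job is handed in; nothing more can be done
None
```

The job is handed in (no verdict was shown): the wedge is jammed at about 21 N with the panel flush against the fence, the thumbscrew is turned clockwise to its stop with its foot on the glass, the pot, spool and offcuts look unmoved in the final pictures, and the gripper is open and clear after about 40 s.

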